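# Snap the clay tub's lid shut

## Robot

A 6-joint arm with a two-finger parallel gripper is mounted at the origin on a cart in front of the work surface, level with it; the furniture and walls round the work are solid. World frame = base frame: x ahead of the robot, y to its left, z up, the work surface at z = 0. Lengths are in m, angles in rad, forces in N, time in s.
With the tool pointing down it reaches from about 0.3 to 0.875 m from the base axis. Payload 6.4 kg.
Tool frame: the origin (TCP) lies at the very end of the fingers, on their centre line; the grasp point (between the pads) lies 19 mm behind it; z points along the fingers, y is the line along which they close (so a half turn about z gives the same grasp; the last joint's range is limited). The gripper opens to 88 mm and grips with 3 to 60 N. Pads are 18 mm wide; open, the fingers measure 123 mm over their backs; the gripper's body (75 mm by 187 mm) begins 45 mm behind the grasp point.
Start: joints at [-1.363, 0.181, 1.607, -0, 1.354, -0.206], TCP at [0.231, -0.526, 0.239] pointing down, gripper open.
Joint ranges: [-2.99, 2.99], [-0.89, 2.07], [0.3, 2.58], [-1.14, 4.28], [0, 2.63], [-3.12, 3.12]. Speed limits (rad/s): [2.57, 2.57, 3.01, 3.14, 3.14, 3.14].

## Interface

Orientations are given as a unit quaternion [w, x, y, z].
In Python, from cell import get_obs, snapshot, camera_params, job_done gives the robot as it stands.
- The arm moves only by the tool drive_tool, never from a script. Its argument "commands" is a list that holds one entry, the list of rows, each a list of 5 numbers: the finger opening in m, from 0 to 0.0881, then the shift along the tool's x, y, z in m, then the turn about the tool's z in degrees. A call has 1 to 5 rows; each row shifts and turns the commanded pose from where the row before left it, along the tool's axes as they then stand; what a row does not reach is not made up. A row lasts 1/12 s, in which the tool goes at most 41.7 mm and 7.16 degrees, less where a joint would pass 70% of its speed; a pose out of reach is approached as far as the arm can. A call with a gripper value outside its range is refused whole. The fingers move at their own pace and stop on an object; "squeeze" is the grip in N (left out, the last holds). Time passes only in rows, so rows that do not move let the fingers close. It gives the time, the measured TCP pose, the force, the opening and the grip force at its end, in the units of the state.
- get_obs(): the state, without advancing time (a new reading comes with each control period).
- snapshot(name): name is "scene" or "side" or "wrist"; returns the picture (420x560x3 uint8, blue, green, red); there is no depth.
- camera_params(name): a dict with "camera_matrix" (3x3 intrinsics, pixels), "k1" (the pictures are not rectified: a ray, as slopes to the right and down, at radius r is drawn at 1 + k1 r^2 times it, then the intrinsics apply), "rvec" (rotation vector, rad) and "tvec" (3), from world to camera coordinates, as OpenCV has them; the wrist camera has in their place "mount" (4x4, takes a point from camera to tool coordinates, whose origin is the TCP and whose axes are the flange's). Camera axes: x right, y down, z forward; pixel columns grow to the right and rows downward; lengths in m; the calibration is good to about 2 mm. A picture is of the moment at which its call begins: read the wrist's pose just before it. camera_params takes no time and is no camera call.
- job_done(): hands the job in; it is judged then, once.
The state is a dict: "time": time; "joint_pos": joint angles; "qvel": joint speeds; "joint_torque": joint torques, N m; "tcp_pos": TCP position; "tcp_rot": TCP orientation; "force": force on the tool from outside, world axes, zero at the start; "torque": the same for the moment, N m; "width": finger opening in m; "grasp_force": force on a finger pad.
Only numpy, scipy, OpenCV 4.12 (cv2) and the standard library are available. Lean on these libraries where they do the work, as an engineer would, in place of code of your own. Each camera call takes 0.05 s, during which the arm holds its last target. There are 200 camera calls.

## Task

The lid of the rectangular clay tub lies in place, but sections of its rim have sprung up. Press down every raised section of the rim until it snaps flat, so that all four sides of the lid are fully shut. Only press: leave the tub standing where it is, neither lifted, tipped nor pushed away, and leave the things round it undisturbed.

Things in the scene. Friction and masses are not known exactly. Their poses are not given: they have to be found in the camera images.
- tub: White rectangular clay tub with a grey lid, 170 (its x) x 130 (its y) x 74 mm high with the lid shut, about 0.9 kg with clay in it, loose on the table. Origin: centre of its underside, z up. The lid's middle panel and its four corners are already seated; the rim between the corners is made of four separate sections, one per side, each a flat flap 30 mm wide joined to the middle panel by a living hinge.
- lid_center (a point): Centre of the lid's flat middle panel, on its top face, 74 mm above the table.
- press_front (a point): Point to press on the rim section of the short side, towards the tub's own -x: on the flap's top face, mid-length, 22 mm out from its hinge line. The flap is 68 mm long and 30 mm wide; this point lies about 81 mm above the table when the section is sprung up and 74 mm when it is shut. It moves with the flap.
- rim_front (a joint): Angle of that rim section in rad: 0 = sprung up (outer edge about 11 mm proud), 0.35 = shut, level with the middle panel. A snap spring: it resists with about 7 N at the press point at first, less and less until half-way (0.175), then snaps shut by itself and stays; let go before half-way and it springs back up. 0.35 is a hard stop. May be already shut at the start.
- press_back (a point): Point to press on the rim section of the short side, towards the tub's own +x: on the flap's top face, mid-length, 22 mm out from its hinge line. The flap is 68 mm long and 30 mm wide; this point lies about 81 mm above the table when the section is sprung up and 74 mm when it is shut. It moves with the flap.
- rim_back (a joint): Angle of that rim section in rad: 0 = sprung up (outer edge about 11 mm proud), 0.35 = shut, level with the middle panel. A snap spring: it resists with about 7 N at the press point at first, less and less until half-way (0.175), then snaps shut by itself and stays; let go before half-way and it springs back up. 0.35 is a hard stop. Sprung up at the start.
- press_left (a point): Point to press on the rim section of the long side, towards the tub's own +y: on the flap's top face, mid-length, 22 mm out from its hinge line. The flap is 108 mm long and 30 mm wide; this point lies about 81 mm above the table when the section is sprung up and 74 mm when it is shut. It moves with the flap.
- rim_left (a joint): Angle of that rim section in rad: 0 = sprung up (outer edge about 11 mm proud), 0.35 = shut, level with the middle panel. A snap spring: it resists with about 7 N at the press point at first, less and less until half-way (0.175), then snaps shut by itself and stays; let go before half-way and it springs back up. 0.35 is a hard stop. May be already shut at the start.
- press_right (a point): Point to press on the rim section of the long side, towards the tub's own -y: on the flap's top face, mid-length, 22 mm out from its hinge line. The flap is 108 mm long and 30 mm wide; this point lies about 81 mm above the table when the section is sprung up and 74 mm when it is shut. It moves with the flap.
- rim_right (a joint): Angle of that rim section in rad: 0 = sprung up (outer edge about 11 mm proud), 0.35 = shut, level with the middle panel. A snap spring: it resists with about 7 N at the press point at first, less and less until half-way (0.175), then snaps shut by itself and stays; let go before half-way and it springs back up. 0.35 is a hard stop. Sprung up at the start.
- cup: Small pale bisque cup, 68 mm across, 48 mm high, standing loose beside the tub's left (+y) side; origin at the centre of its underside. A bystander.
- rib: Flat wooden rib, 52x112x9 mm, lying loose beyond the tub's far (+x) side; origin at the centre of its underside. A bystander.
- pot: Small pigment pot with a white cap, 41 mm across, 50 mm high, standing loose beside the tub's right (-y) side; origin at the centre of its underside. A bystander.

How it is judged:
By the outcome, as a careful person would: the job done as asked, in the order asked, and still so for the second after the job is handed in, with the robot touching nothing.
It also fails if it takes over 48 s, if anything falls off the work surface, if the arm or the gripper's body presses on something with over 40 N, if the wrist force passes 120 N, or if a joint passes its speed limit or range.

## Working session

There is one attempt and no reset: what is moved stays moved. The work goes in short steps, Python scripts to look and compute and a tool call to move; the robot and the scene stay as the last step left them, time stands still between calls to the robot, and variables do not carry over. Pictures are saved under pics/ and viewed, at most 10 in all, crops included, and the job is handed in when it is done.

Besides the shell and the picture viewer there is one more tool, called as name(argument=value, ...) on one line, values as JSON. drive_tool: Moves the arm, as the interface text tells. Its arguments: {"type":"object","properties":{"commands":{"type":"array","items":{"type":"array","items":{"type":"array","items":{"type":"number"}}}},"squeeze":{"type":"number"}},"required":["commands"]}

```bash
mkdir -p pics; python3 - <<'E'
from cell import *
import cv2
for n in("scene","side"):
    cv2.imwrite(f"pics/{n}0.png",snapshot(n)); p=camera_params(n); print(n,p)
print(camera_params("wrist")); print(get_obs())
E
```

```text
scene {'camera_matrix': array([[448.5435499 ,   0.        , 281.50449367],
       [  0.        , 448.5435499 , 210.48985493],
       [  0.        ,   0.        ,   1.        ]]), 'k1': 0.04200624131622359, 'rvec': array([ 1.32800949, -2.18654034,  0.96758279]), 'tvec': array([0.41702772, 0.3590074 , 0.58792146])}
side {'camera_matrix': array([[464.39261434,   0.        , 286.4612909 ],
       [  0.        , 464.39261434, 209.42888193],
       [  0.        ,   0.        ,   1.        ]]), 'k1': -0.11946964502614116, 'rvec': array([ 0.77371264, -2.48131795,  1.27008306]), 'tvec': array([0.58680212, 0.15651705, 0.81672198])}
{'camera_matrix': array([[367.55862031,   0.        , 275.03967841],
       [  0.        , 367.55862031, 214.86979011],
       [  0.        ,   0.        ,   1.        ]]), 'k1': 0.004540756511793902, 'mount': array([[-6.46930126e-04, -9.53268274e-01, -3.02124442e-01,
         7.86888970e-02],
       [ 9.99999281e-01, -9.21701681e-04,  7.66900252e-04,
        -5.42360646e-04],
       [-1.00953029e-03, -3.02123729e-01,  9.53268186e-01,
        -1.45986878e-01],
       [ 0.00000000e+00,  0.00000000e+00,  0.00000000e+00,
         1.00000000e+00]])}
{'time': 0.1, 'joint_pos': array([-1.36331012e+00,  1.81454083e-01,  1.60790918e+00,  1.56887553e-06,
        1.35378991e+00, -2.06321914e-01]), 'qvel': array([ 0.00106448, -0.00095938, -0.00121361, -0.00078969,  0.00032822,
        0.0014926 ]), 'joint_torque': array([ 3.11281756e-04, -4.34818375e+01, -3.42696834e+01,  7.04577961e-02,
        3.41163157e-02, -3.47371770e-05]), 'tcp_pos': array([ 0.23111055, -0.52598455,  0.23790679]), 'tcp_rot': array([-7.80259686e-04,  9.78671342e-01,  2.05430754e-01,  3.11681291e-07]), 'force': array([ 0.34365018, -0.06860715,  0.04942131]), 'torque': array([ 0.00463008, -0.01089716,  0.02074328]), 'grasp_force': 0.0, 'width': 0.0877870445199372}
```

View pics/scene0.png

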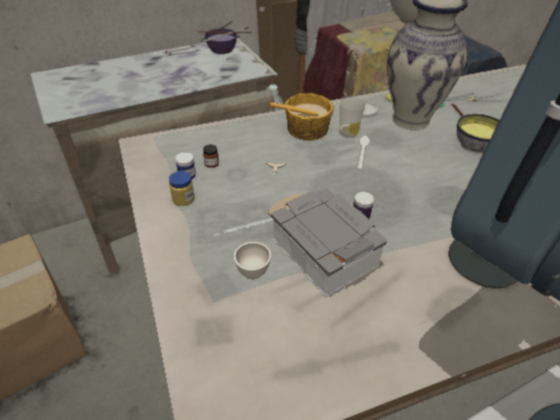

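View pics/side0.png

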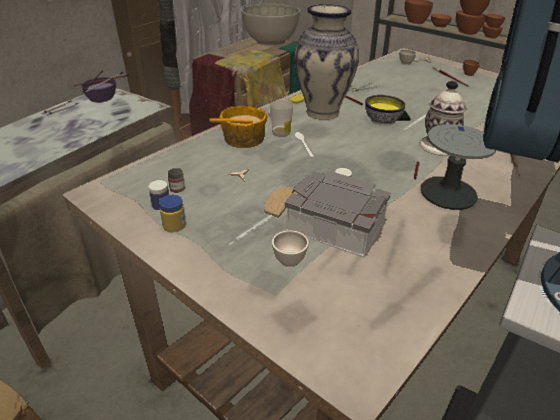

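Both views show the tub, with its lid centre near (328,230) in scene and (338,198) in side. The cup is at (253,260) in scene, the pot at (363,205) and the rib behind the tub.

```bash
cat > h.py <<'E'
from cell import *
import numpy as np, cv2
from scipy.spatial.transform import Rotation as R
def cam(n,obs=None):
    p=camera_params(n)
    if n=="wrist":
        o=obs or get_obs(); q=o["tcp_rot"]; T=np.eye(4); T[:3,:3]=R.from_quat(np.r_[q[1:],q[0]]).as_matrix(); T[:3,3]=o["tcp_pos"]
        W=T@p["mount"]; return p,W[:3,:3],W[:3,3]
    Rm=R.from_rotvec(p["rvec"]).as_matrix(); return p,Rm.T,-Rm.T@p["tvec"]
def ray(c,uv):
    p,A,C=c; K=p["camera_matrix"]; d=np.array([(uv[0]-K[0,2])/K[0,0],(uv[1]-K[1,2])/K[1,1]])
    s=d.copy()
    for _ in range(20): s=d/(1+p["k1"]*(s@s))
    return C,A@np.r_[s,1]
def plane(c,uv,z):
    C,d=ray(c,uv); return C+d*(z-C[2])/d[2]
def tri(c1,u1,c2,u2):
    C1,d1=ray(c1,u1);C2,d2=ray(c2,u2); t=np.linalg.lstsq(np.c_[d1,-d2],C2-C1,rcond=None)[0]
    a,b=C1+d1*t[0],C2+d2*t[1]; return (a+b)/2,np.linalg.norm(a-b)
E
python3 - <<'E'
from h import *
s,d=cam("scene"),cam("side")
print(tri(s,(328,230),d,(338,198)))
for n,uv,z in[("lid",(328,230),.074),("cup",(253,250),.048),("pot",(364,200),.05),("pale bits",(362,140),0),("vase",(412,122),0)]: print(n,plane(s,uv,z))
for n,uv in[("wheel",(450,200)),("wheeltop",(457,140))]: print(n,plane(d,uv,0 if n=="wheel" else .12))
for n,c,cr in(("scene",s,(180,310,240,410)),("side",d,(150,270,260,410))):
    im=cv2.imread(f"pics/{n}0.png")[cr[0]:cr[1],cr[2]:cr[3]]; cv2.imwrite(f"pics/{n}c.png",cv2.resize(im,None,fx=4,fy=4,interpolation=cv2.INTER_CUBIC))
o=get_obs(); q=o["tcp_rot"]; print(R.from_quat(np.r_[q[1:],q[0]]).as_matrix().round(3))
E
```

```text
(array([0.51251761, 0.1044923 , 0.06387243]), np.float64(0.004493635186948189))
lid [0.50152829 0.11192967 0.074     ]
cup [0.54111699 0.24575444 0.048     ]
pot [ 0.5609387  -0.01472514  0.05      ]
pale bits [ 0.80155431 -0.18810285  0.        ]
vase [ 0.81163144 -0.36166461  0.        ]
wheel [ 0.34000464 -0.1280178   0.        ]
wheeltop [ 0.36999651 -0.18903509  0.12      ]
[[ 0.916  0.402 -0.   ]
 [ 0.402 -0.916  0.002]
 [ 0.    -0.002 -1.   ]]
```

View pics/sidec.png

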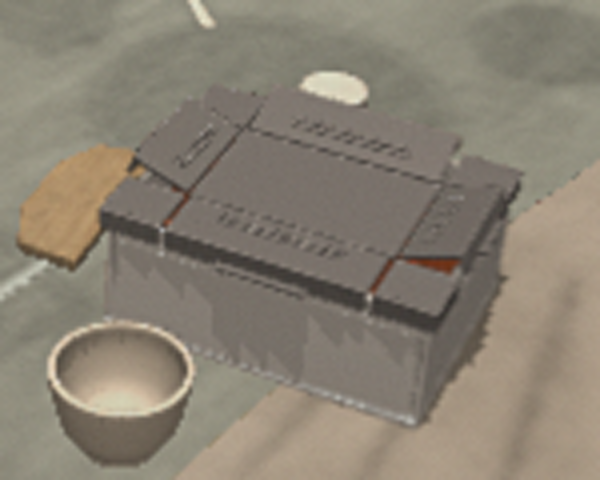

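drive_tool(commands=[[[0.0,0,0,-0.035,0],[0.0,0,0,-0.035,0],[0.0,0.022,-0.0206,0,0],[0.0,0.022,-0.0206,0,0],[0.0,0.022,-0.0206,0,0]]], squeeze=10)

```text
time: 0.52
tcp_pos: [0.2669, -0.4426, 0.3089]
tcp_rot: [0.0, 0.979, 0.205, 0.0]
force: [-0.2, 0.3, -0.9]
width: 0.0569
grasp_force: 0.0
```

drive_tool(commands=[[[0.0,0.022,-0.0206,0,0],[0.0,0.022,-0.0206,0,0],[0.0,0.022,-0.0206,0,0],[0.0,0.022,-0.0206,0,0],[0.0,0.022,-0.0206,0,0]]])

```text
time: 0.93
tcp_pos: [0.3262, -0.3032, 0.3083]
tcp_rot: [-0.0, 0.979, 0.205, -0.0]
force: [0.5, 0.2, -0.3]
width: 0.0238
grasp_force: 0.0
```

drive_tool(commands=[[[0.0,0.022,-0.0206,0,0],[0.0,0.022,-0.0206,0,0],[0.0,0.022,-0.0206,0,0],[0.0,0.022,-0.0206,0,0],[0.0,0.022,-0.0206,0,0]]])

```text
time: 1.35
tcp_pos: [0.3855, -0.1647, 0.3085]
tcp_rot: [-0.0, 0.979, 0.205, -0.0]
force: [0.9, -0.2, 0.2]
width: 0.0002
grasp_force: 0.0
```

drive_tool(commands=[[[0.0,0.022,-0.0206,0,0],[0.0,0.022,-0.0206,0,0],[0.0,0.022,-0.0206,0,0],[0.0,0.022,-0.0206,0,0],[0.0,0.022,-0.0206,0,0]]])

```text
time: 1.77
tcp_pos: [0.4448, -0.0261, 0.3085]
tcp_rot: [-0.0, 0.979, 0.205, -0.0]
force: [0.6, -1.3, 0.2]
width: 0.0006
grasp_force: 0.0
```

drive_tool(commands=[[[0.0,0.022,-0.0206,0,0],[0.0,0.022,-0.0206,0,0],[0.0,0.022,-0.0206,0,0],[0.0,0.022,-0.0206,0,0],[0.0,0.022,-0.0206,0,0]]])

```text
time: 2.18
tcp_pos: [0.5041, 0.1124, 0.3083]
tcp_rot: [-0.0, 0.979, 0.206, -0.0]
force: [-0.0, 0.2, 0.3]
width: 0.0006
grasp_force: 0.0
```

```bash
python3 - <<'E'
from h import *
o=get_obs(); print(o["time"],o["tcp_pos"],o["tcp_rot"]); im=snapshot("wrist"); cv2.imwrite("pics/w1.png",im)
np.save("w1.npy",np.r_[o["tcp_pos"],o["tcp_rot"]])
E
```

```text
2.1833 [0.50408035 0.11242356 0.30829202] [-4.71175178e-05  9.78643772e-01  2.05563243e-01 -3.43880135e-04]
```

View pics/w1.png

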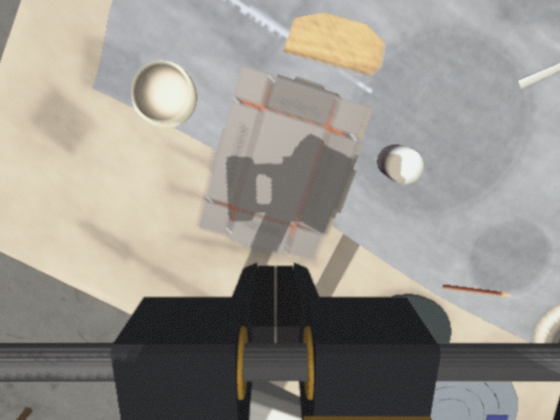

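The wrist view shows the lid from above, its corners near (243,68), (371,102), (201,222) and (317,258). The cup is at (164,93), the pot at (403,165) and the rib at (335,42). Orange slits mark the front, back and right flaps as raised; the left flap looks flush.

```bash
python3 - <<'E'
from h import *
v=np.load("w1.npy"); c=cam("wrist",dict(tcp_pos=v[:3],tcp_rot=v[3:])); s,d=cam("scene"),cam("side")
P=np.array([plane(c,u,.074)[:2] for u in[(243,68),(371,102),(317,258),(201,222)]]);print(P.round(3))
print("sides",np.linalg.norm(np.roll(P,-1,0)-P,axis=1).round(4)); ctr=P.mean(0)
ex=P[0]+P[1]-P[2]-P[3]; print("ctr",ctr,"yaw",np.degrees(np.arctan2(ex[1],ex[0])))
# height check: left corners of lid in side crop (front-left, back-left), wrist
for uw,us in[((201,222),(260+432/4,150+320/4)),((243,68),(260+104/4,150+212/4))]: print(tri(c,uw,d,us))
a=np.arctan2(ex[1],ex[0]);u=np.array([np.cos(a),np.sin(a)]);w=np.array([-u[1],u[0]])
for n,p in dict(front=-77*u,back=77*u,left=57*w,right=-57*w).items():
    q=ctr+p/1e3; dd=q-v[:2]; A=c[1]; 
    T=R.from_quat(np.r_[v[4:],v[3]]).as_matrix(); print(n,q.round(4),"tool delta",(T.T@np.r_[dd,0]).round(4))
print("tool yaw",np.degrees(np.arctan2(T[1,0],T[0,0])))
print("pot",plane(c,(403,165),.05),"cup",plane(c,(164,93),.048))
im=cv2.imread("pics/w1.png")[50:280,190:385]; cv2.imwrite("pics/w1c.png",cv2.resize(im,None,fx=2.6,fy=2.6,interpolation=cv2.INTER_CUBIC))
E
```

```text
[[0.589 0.184]
 [0.611 0.056]
 [0.438 0.032]
 [0.426 0.167]]
sides [0.1295 0.1747 0.1351 0.1643]
ctr [0.51578181 0.10952042] yaw 6.959180588322852
(array([0.41996393, 0.16564222, 0.06589221]), np.float64(0.005296763875708703))
(array([0.58824855, 0.18367351, 0.06835756]), np.float64(0.0020719460761000276))
front [0.4393 0.1002] tool delta [-0.0642 -0.0148  0.    ]
back [0.5922 0.1188] tool delta [ 0.0833  0.0296 -0.0001]
left [0.5089 0.1661] tool delta [ 0.026  -0.0472 -0.    ]
right [0.5227 0.0529] tool delta [-0.0069  0.0619 -0.    ]
tool yaw 23.72495131369687
pot [ 0.56835185 -0.01363888  0.05      ] cup [0.53395583 0.25287494 0.048     ]
```

View pics/w1c.png

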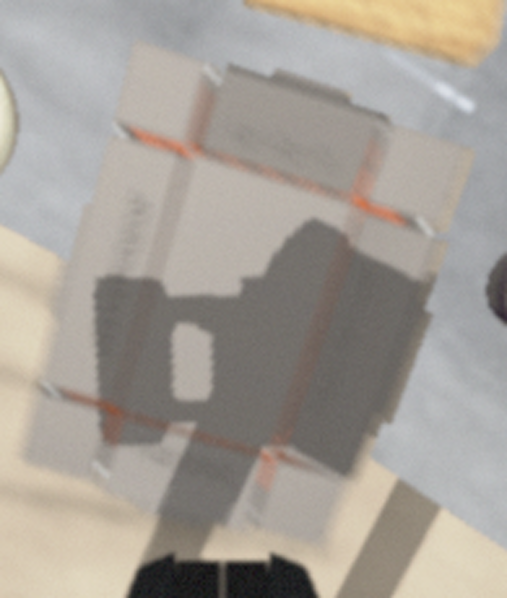

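```bash
python3 - <<'E'
from h import *
v=np.load("w1.npy"); c=cam("wrist",dict(tcp_pos=v[:3],tcp_rot=v[3:]))
P=np.array([plane(c,u,.074)[:2] for u in[(263.1,107.7),(326.5,125),(295.8,225),(234.2,206.9)]])
print(np.linalg.norm(np.roll(P,-1,0)-P,axis=1).round(4),P.mean(0)); ex=P[0]+P[1]-P[2]-P[3]; print(np.degrees(np.arctan2(ex[1],ex[0])))
E
```

```text
[0.0658 0.1105 0.0699 0.1076] [0.51409158 0.11200397]
7.371490391151696
```

drive_tool(commands=[[[0.0,0,0,0,5.5],[0.0,0,0,0,5.5],[0.0,0,0,0,5.5],[0.0,0,0,0.03,0],[0.0,0,0,0.03,0]]])

```text
time: 2.65
tcp_pos: [0.5052, 0.1109, 0.2496]
tcp_rot: [0.0, 0.998, 0.063, 0.002]
force: [1.0, 0.2, -0.1]
width: 0.0003
grasp_force: 0.0
```

drive_tool(commands=[[[0.0,-0.022,0.001,0.03,0],[0.0,-0.022,0.001,0.03,0],[0.0,-0.022,0.002,0.03,0],[0.0,0,0,0.02,0],[0.0,0,0,0,0]]])

```text
time: 3.07
tcp_pos: [0.4345, 0.0985, 0.1343]
tcp_rot: [-0.0, 0.998, 0.063, -0.004]
force: [-0.3, 0.7, -0.2]
width: 0.0007
grasp_force: 0.0
```

```bash
python3 - <<'E'
from h import *
o=get_obs(); q=o["tcp_rot"];T=R.from_quat(np.r_[q[1:],q[0]]).as_matrix(); print(o["time"],o["tcp_pos"],np.degrees(np.arctan2(T[1,0],T[0,0]))); im=snapshot("wrist"); cv2.imwrite("pics/w2.png",im)
np.save("w2.npy",np.r_[o["tcp_pos"],o["tcp_rot"]])
E
```

```text
3.0667 [0.43446796 0.0985457  0.13429537] 7.189813907759308
```

View pics/w2.png

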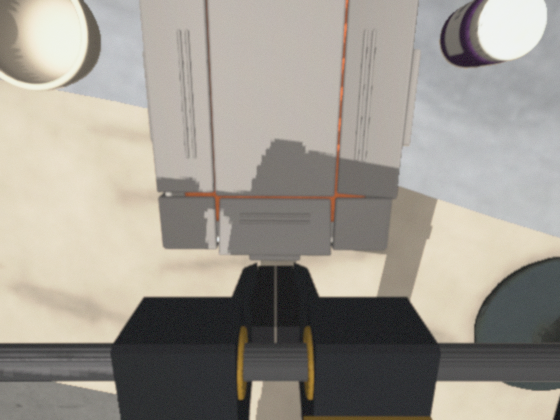

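The closer view shows the front hinge line at row 196, from (216,196) to (333,196). The front flap reaches down to row 255, and the tip is centred on it at (275,265).

```bash
python3 - <<'E'
from h import *
v=np.load("w2.npy"); c=cam("wrist",dict(tcp_pos=v[:3],tcp_rot=v[3:])); T=R.from_quat(np.r_[v[4:],v[3]]).as_matrix()
for u in[(216,196),(333,196),(207,20),(344,20),(161,248),(389,249),(275,196)]: print(u,(T.T@(plane(c,u,.074)-v[:3])).round(4))
E
```

```text
(216, 196) [ 0.0247 -0.0346  0.0601]
(333, 196) [0.0247 0.0331 0.06  ]
(207, 20) [ 0.116  -0.0345  0.0593]
(344, 20) [0.1159 0.0342 0.0592]
(161, 248) [-0.0078 -0.0696  0.0605]
(389, 249) [-0.0086  0.0686  0.0603]
(275, 196) [ 0.0247 -0.0005  0.0601]
```

drive_tool(commands=[[[0.0,0.003,0,0.022,0],[0.0,0,0,0.022,0],[0.0,0,0,0.003,0],[0.0,0,0,0.003,0],[0.0,0,0,0.003,0]]])

```text
time: 3.53
tcp_pos: [0.4436, 0.0989, 0.0872]
tcp_rot: [0.0, 0.998, 0.063, 0.001]
force: [0.1, 0.1, -0.2]
width: 0.0002
grasp_force: 0.0
```

drive_tool(commands=[[[0.0,0,0,0.002,0],[0.0,0,0,0.002,0],[0.0,0,0,0.002,0],[0.0,0,0,0,0]]])

```text
time: 3.87
tcp_pos: [0.4425, 0.0989, 0.0807]
tcp_rot: [0.0, 0.998, 0.063, 0.0]
force: [-1.6, -1.0, 3.1]
width: 0.0005
grasp_force: 1.3
```

drive_tool(commands=[[[0.0,0,0,0.002,0],[0.0,0,0,0.002,0],[0.0,0,0,0,0]]])

```text
time: 4.12
tcp_pos: [0.4421, 0.0989, 0.0758]
tcp_rot: [0.0, 0.998, 0.063, 0.0]
force: [0.1, -0.6, -0.3]
width: 0.001
grasp_force: 0.0
```

drive_tool(commands=[[[0.0,0,0,0.001,0],[0.0,0,0,0.001,0],[0.0,0,0,0,0]]])

```text
time: 4.37
tcp_pos: [0.4423, 0.0989, 0.0743]
tcp_rot: [0.0, 0.998, 0.063, 0.0]
force: [-1.8, 0.7, 7.9]
width: 0.0003
grasp_force: 3.7
```

drive_tool(commands=[[[0.0,0,0,-0.015,0],[0.0,0,0,-0.015,0],[0.0,0.024,0.018,0,0],[0.0,0.024,0.018,0,0],[0.0,0.024,0.019,0,0]]])

```text
time: 4.78
tcp_pos: [0.5215, 0.0531, 0.1042]
tcp_rot: [0.0, 0.998, 0.063, 0.001]
force: [0.8, 0.1, 0.4]
width: 0.0007
grasp_force: 0.0
```

drive_tool(commands=[[[0.0,0,0,0,0],[0.0,0,0,0.01,0],[0.0,0,0,0.005,0],[0.0,0,0,0.002,0],[0.0,0,0,0.002,0]]])

```text
time: 5.2
tcp_pos: [0.5185, 0.0541, 0.0837]
tcp_rot: [-0.0, 0.998, 0.063, -0.001]
force: [-2.1, -0.2, 4.9]
width: 0.0004
grasp_force: 2.1
```

```bash
python3 - <<'E'
from h import *
o=get_obs(); print(o["time"],o["tcp_pos"]); im=snapshot("wrist"); cv2.imwrite("pics/w3.png",im)
cv2.imwrite("pics/s3.png",cv2.resize(snapshot("side")[130:280,240:420],None,fx=3.5,fy=3.5,interpolation=cv2.INTER_CUBIC))
np.save("w3.npy",np.r_[o["tcp_pos"],o["tcp_rot"]])
E
```

```text
5.2 [0.51852242 0.05408086 0.08366847]
```

View pics/w3.png

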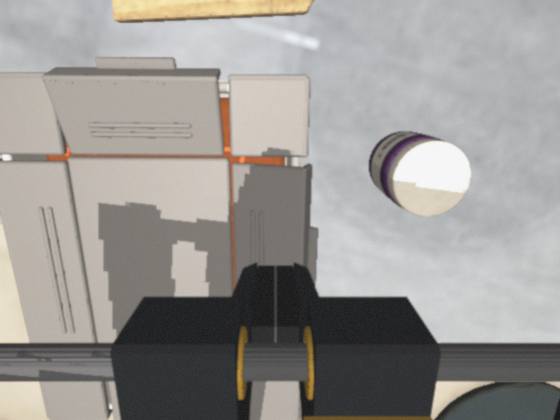

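The tip sits on the right flap, about (275,270), in the middle of its width. The back flap is clearly raised at the top, around (140,110), and the left flap looks flush at the left of the picture. I'll keep pressing.

drive_tool(commands=[[[0.0,0,0,0.002,0],[0.0,0,0,0.002,0],[0.0,0,0,0.002,0],[0.0,0,0,0.002,0]]])

```text
time: 5.63
tcp_pos: [0.5207, 0.0534, 0.077]
tcp_rot: [0.0, 0.998, 0.063, 0.001]
force: [-0.1, -0.4, 0.9]
width: 0.0008
grasp_force: 0.3
```

drive_tool(commands=[[[0.0,0,0,0.0015,0],[0.0,0,0,0,0]]])

```text
time: 5.8
tcp_pos: [0.5201, 0.0535, 0.0748]
tcp_rot: [-0.0, 0.998, 0.063, -0.0]
force: [-0.2, -0.0, -0.9]
width: 0.0003
grasp_force: 0.0
```

drive_tool(commands=[[[0.0,0,0,0.0015,0],[0.0,0,0,0,0],[0.0,0,0,-0.015,0],[0.0,0,0,-0.017,0],[0.0,0.025,-0.018,0,0]]])

```text
time: 6.22
tcp_pos: [0.5424, 0.0726, 0.1081]
tcp_rot: [0.001, 0.998, 0.062, 0.001]
force: [1.8, -0.4, 1.7]
width: 0.0006
grasp_force: 0.0
```

drive_tool(commands=[[[0.0,0.025,-0.018,0,0],[0.0,0.025,-0.019,0,0],[0.0,0,0,0,0],[0.0,0,0,0.01,0],[0.0,0,0,0.008,0]]])

```text
time: 6.63
tcp_pos: [0.5872, 0.1172, 0.0866]
tcp_rot: [0.0, 0.998, 0.063, -0.0]
force: [-1.2, -0.1, -0.9]
width: 0.0007
grasp_force: 0.0
```

drive_tool(commands=[[[0.0,0,0,0.002,0],[0.0,0,0,0.002,0],[0.0,0,0,0.002,0],[0.0,0,0,0,0]]])

```text
time: 6.97
tcp_pos: [0.587, 0.1168, 0.0813]
tcp_rot: [-0.0, 0.998, 0.062, -0.001]
force: [-0.8, 0.4, -0.5]
width: 0.0006
grasp_force: 0.0
```

drive_tool(commands=[[[0.0,0,0,0.002,0],[0.0,0,0,0.001,0],[0.0,0,0,0,0]]])

```text
time: 7.22
tcp_pos: [0.5874, 0.117, 0.0783]
tcp_rot: [0.0, 0.998, 0.063, -0.0]
force: [-0.4, 0.4, 0.3]
width: 0.0006
grasp_force: 0.0
```

drive_tool(commands=[[[0.0,0,0,0.002,0],[0.0,0,0,0.001,0],[0.0,0,0,0,0]]])

```text
time: 7.47
tcp_pos: [0.5875, 0.1173, 0.0752]
tcp_rot: [-0.0, 0.998, 0.063, -0.0]
force: [0.3, -0.5, 0.7]
width: 0.0005
grasp_force: 0.0
```

drive_tool(commands=[[[0.0,0,0,0.0015,0],[0.0,0,0,0,0]]])

```text
time: 7.63
tcp_pos: [0.5879, 0.1174, 0.0745]
tcp_rot: [0.0, 0.998, 0.063, 0.0]
force: [0.5, 0.2, 1.9]
width: 0.0006
grasp_force: 0.7
```

drive_tool(commands=[[[0.0,0,0,0.001,0],[0.0,0,0,0,0],[0.0,0,0,-0.02,0],[0.0,0,0,-0.03,0],[0.0,-0.02,0,-0.03,0]]])

```text
time: 8.05
tcp_pos: [0.5695, 0.1147, 0.1536]
tcp_rot: [-0.0, 0.998, 0.063, 0.0]
force: [-0.1, 0.2, 1.0]
width: 0.0006
grasp_force: 0.0
```

drive_tool(commands=[[[0.0,-0.03,0,-0.03,0],[0.0,-0.03,0,-0.03,0],[0.0,-0.03,0,-0.03,0],[0.0,-0.03,0,-0.02,0],[0.0,0,0,0,0]]])

```text
time: 8.47
tcp_pos: [0.4492, 0.1001, 0.2666]
tcp_rot: [0.0, 0.998, 0.063, 0.004]
force: [0.3, -0.1, 0.3]
width: 0.0004
grasp_force: 0.0
```

```bash
python3 - <<'E'
from h import *
o=get_obs(); print(o["time"],o["tcp_pos"],o["force"])
w=snapshot("wrist"); cv2.imwrite("pics/w4.png",w)
s=cv2.resize(snapshot("side")[150:270,260:410],None,fx=4,fy=4,interpolation=cv2.INTER_CUBIC); cv2.imwrite("pics/s4.png",s)
E
```

```text
8.4667 [0.4491559  0.10011281 0.26658242] [ 0.29379517 -0.07361899  0.28519606]
```

View pics/w4.png

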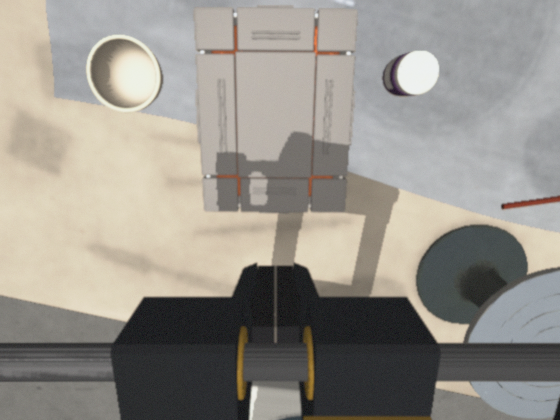

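View pics/s4.png

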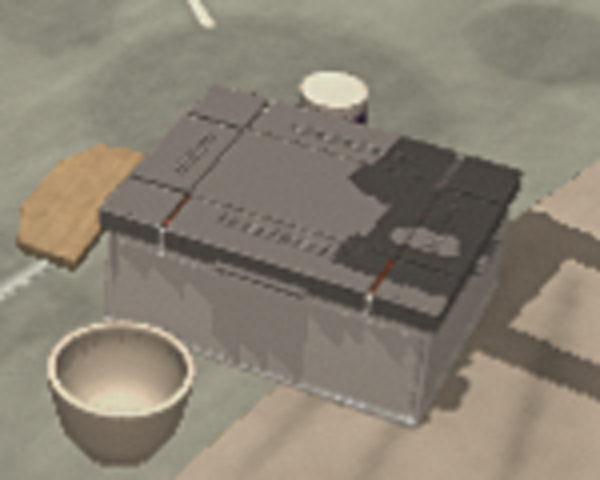

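In both views all four flaps lie level with the corners, and the rim edges run straight from (205,10) to (345,210) in the wrist view. The tub and the things round it are where they were.

```bash
python3 -c "from cell import *; print(job_done())"
```

```text
the job is handed in; nothing more can be done
None
```

The lid is shut on all four sides: I pressed the front, right and back sections flat, the left was already shut, the tub and the things round it look unmoved in the last pictures, and I handed the job in at about 8.5 s.

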